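# Charge the gauge pump: one turn of the press wheel, then shut the valve

### The arm

A 6-joint arm with a two-finger parallel gripper is mounted at the origin on the work surface. World frame = base frame: x ahead of the robot, y to its left, z up, the work surface at z = 0. Lengths are in mm, angles in degrees, forces in N, time in s.
With the tool pointing down it reaches from about 300 to 850 mm from the base axis. Payload 4.2 kg.
Tool frame: the origin (TCP) lies at the very end of the fingers, on their centre line; the grasp point (between the pads) lies 19 mm behind it (env.grasp_offset is the distance from the TCP to the grasp point, in mm); z points along the fingers, y is the line along which they close (so a half turn about z gives the same grasp; the last joint's range is limited). The gripper opens to 91 mm and grips with 3 to 60 N. Pads are 32 mm wide; open, the fingers measure 118 mm over their backs; the gripper's body (76 mm by 178 mm) begins 60 mm behind the grasp point.
Start: joints at [67.265, 18.312, 89.639, -0, 72.044, -1.146], TCP at [211.573, 534.678, 213.976] pointing down, gripper open.
Joint ranges: [-177.97, 177.97], [-48.28, 115.42], [12.27, 149.76], [-77.06, 257.06], [2.81, 150.46], [-146.56, 146.56]. Speed limits (degrees/s): [147.25, 147.25, 180, 180, 180, 180].

### API

Orientations are given as [roll, pitch, yaw] about the fixed x, y, z axes, in that order (R = Rz(yaw) Ry(pitch) Rx(roll)).
In Python, from workcell import env gives the robot as it stands. The module is installed in compiled form; this text tells all that it offers.
- The arm moves only by the tool send_rows, never from a script. Its argument "motion" is a list of rows, each an object of numbers: "tx", "ty", "tz": the shift along the tool's x, y, z in units of 500 mm (1.0 is 500 mm); "rx", "ry", "rz": the turn, a rotation vector about the tool's x, y, z in units of 30 degrees (1.0 is 30 degrees); "gripper": the closure, from -1 (fully open) to 1 (shut). In form: [{"tx": .., "ty": .., "tz": .., "rx": .., "ry": .., "rz": .., "gripper": ..}, ...]. A call has 1 to 12 rows; each row shifts and turns the commanded pose from where the row before left it, along the tool's axes as they then stand; what a row does not reach is not made up. A row lasts 1/8 s, in which the tool goes at most 62.5 mm and 10.7 degrees, less where a joint would pass 70% of its speed; a pose out of reach is approached as far as the arm can. A call with a number of a shift or a turn outside -1 to 1 is refused whole. A call with a gripper value outside its range is refused whole. The fingers move at their own pace and stop on an object; "grip_force" is the grip in N (left out, the last holds). Time passes only in rows, so rows that do not move let the fingers close. It gives the time, the measured TCP pose, the force, the opening and the grip force at its end, in the units of the state.
- env.state(): the state, without advancing time (a new reading comes with each control period).
- env.grab_frame(name): name is "scene" or "top" or "wrist"; returns a dict with "frame" (400x640x3 uint8, red, green, blue), "vertical_fov" (degrees; the focal length in pixels is half the picture's height over the tangent of half this angle, whatever the lens; pixels are square), "cx", "cy" (the principal point, pixels), "k1" (the pictures are not rectified: a ray, as slopes to the right and down, at radius r is drawn at 1 + k1 r^2 times it, then the intrinsics apply), "rvec" (rotation vector, rad) and "tvec" (3), from world to camera coordinates, as OpenCV has them; the wrist camera has in their place "T_tool_cam" (4x4, takes a point from camera to tool coordinates, whose origin is the TCP and whose axes are the flange's). Camera axes: x right, y down, z forward; pixel columns grow to the right and rows downward; lengths in mm; the calibration is good to about 2 mm. A picture is of the moment at which its call begins: read the wrist's pose just before it. There is no depth.
- env.job_done(): hands the job in; it is judged then, once.
The state is a dict: "time_s": time; "qpos": joint angles; "qvel": joint speeds; "effort": joint torques, N m; "ee_pos": TCP position; "ee_rot": TCP orientation; "force": force on the tool from outside, world axes, zero at the start; "torque": the same for the moment, N m; "gripper_width": finger opening in mm; "gripper_force": force on a finger pad.
Only numpy, scipy, OpenCV 4.12 (cv2) and the standard library are available. Lean on these libraries where they do the work, as an engineer would, in place of code of your own. Each camera call takes 0.05 s, during which the arm holds its last target. There are 200 camera calls.

### The job

Draw a measured charge of oil into the gauge comparison pump: with the reservoir valve still open, push the press's hand wheel round by its upright handle through exactly one full turn anticlockwise (seen from above) and leave the handle where it began, then push the valve lever shut, clockwise to its stop, square to its pipe. Use only the fingertips or the outside of the fingers: grip and lift nothing, do not force wheel or lever, and leave the loose things on the pump and bench where they are.

Things in the scene. Friction and masses are not known exactly. Their poses are not given: they have to be found in the camera images.
- pump: fixed pump: white box, metal deck 65 mm above the bench. Origin on the bench below the wheel's axis; x away from the robot's side, y along the box to its gauges. In mm: box x -120 to 160, y -120 to 450; reservoir cap x 110, y 160 (r 34, top z 93); dial gauges x 100, y 275 (64 across, top z 175) and x 100, y 375 (100 across, top z 211); valve pipe along y at x -20, y 45 to 236, top z 92
- wheel_hub (a point): centre of the press's aluminium hand wheel (upright axis, 168 mm across, three spokes, rim an 18 mm round bar), at the rim's mid-height, 115 mm above the bench; its x axis points to the handle. Wheel friction is about 0.45 N m plus 0.12 N m per rad/s: it stays where it is left
- wheel_handle (a point): point on the axis of the wheel's one upright black handle, 75 mm from the wheel's axis, 46 mm above the rim's mid-height (161 mm above the bench). The handle is a revolving sleeve 25 mm in diameter reaching from 129 to 194 mm above the bench
- wheel_part (a joint): angle of the hand wheel, rad; grows when it turns anticlockwise seen from above (winds the press out); it may read anything from 0 to 5.5 at the start
- lever_pivot (a point): axis of the reservoir valve's quarter-turn lever, at the lever's mid-height, 125 mm above the bench; at pump x -20, y 150
- lever_end (a point): end of the lever at mid-height, 87 mm from the pivot. The outer 56 mm are a black sleeve, 16 mm wide and 14 mm high
- lever_part (a joint): angle of the valve lever, rad: 0 = open, lever lying along its pipe and pointing to the gauges (pump +y); 1.571 = shut at its stop, lever square to the pipe and pointing away from the robot's side (pump +x); grows clockwise seen from above. Friction about 0.15 N m; it stays where it is left
- adapter: brass hexagon gauge adapter, about 28 mm across, 36 mm high, standing on the pump's deck between wheel and valve, near the front edge; origin at the centre of its underside; to be left alone
- plug: steel blanking plug, 32 mm across, 24 mm high, standing on the pump's deck between the valve pipe and the gauges; origin at the centre of its underside; to be left alone
- weight_500: stainless knobbed weight, 38 mm across, 74 mm high, on the bench right of the pump; origin at the centre of its underside; to be left alone
- weight_200: stainless knobbed weight, 29 mm across, 55 mm high, on the bench right of the pump; origin at the centre of its underside; to be left alone
- weight_100: stainless knobbed weight, 22 mm across, 45 mm high, on the bench right of the pump; origin at the centre of its underside; to be left alone
- spanner: steel spanner, 180 mm long, lying flat on the bench left of the pump; origin at the centre of its underside; to be left alone
- oil_bottle: clear plastic bottle, 60 mm across, 150 mm high, on the bench left of the pump; origin at the centre of its underside; to be left alone
- collar: flat brass ring, 60 mm across, 12 mm high, lying on the bench left of the pump; origin at the centre of its underside; to be left alone

How it is judged:
By the outcome, as a careful person would: the job done as asked, in the order asked, and still so for the second after the job is handed in, with the robot touching nothing.
It also fails if it takes over 69 s, if anything falls off the work surface, if the arm or the gripper's body presses on something with over 40 N, if the wrist force passes 120 N, or if a joint passes its speed limit or range.

## Working session

There is one attempt and no reset: what is moved stays moved. The work goes in short steps, Python scripts to look and compute and a tool call to move; the robot and the scene stay as the last step left them, time stands still between calls to the robot, and variables do not carry over. Pictures are saved under pics/ and viewed, at most 10 in all, crops included, and the job is handed in when it is done.

Besides the shell and the picture viewer there is one more tool, called after "Emit:" by a JSON object that holds its "name" and its "arguments". send_rows: Moves the arm, as the interface text tells. Shifts and turns lie within -1 to 1; 1 stands for 500 mm of shift or 30 degrees of turn. Its arguments: {"type":"object","properties":{"motion":{"type":"array"},"grip_force":{"type":"number"}},"required":["motion"]}

```bash
mkdir -p pics; cat > h.py <<'E'
import numpy as np, cv2
from workcell import env
def K(f):
    fl=200/np.tan(np.radians(f["vertical_fov"])/2)
    return np.array([[fl,0,f["cx"]],[0,fl,f["cy"]],[0,0,1]]),np.array([f["k1"],0,0,0,0.])
def onplane(f,uv,z):
    k,d=K(f); p=cv2.undistortPoints(np.array(uv,float).reshape(-1,1,2),k,d).reshape(-1,2)
    R=cv2.Rodrigues(np.array(f["rvec"],float))[0]; t=np.array(f["tvec"],float).ravel()
    c=-R.T@t; r=np.c_[p,np.ones(len(p))]@R
    return c+r*((z-c[2])/r[:,2])[:,None]
def proj(f,P):
    k,d=K(f); return cv2.projectPoints(np.array(P,float).reshape(-1,1,3),np.array(f["rvec"],float),np.array(f["tvec"],float),k,d)[0].reshape(-1,2)
def save(n,im): cv2.imwrite("pics/"+n,cv2.cvtColor(im,cv2.COLOR_RGB2BGR))
E
python3 - <<'E'
from h import *
for n in("top","scene"):
    f=env.grab_frame(n); save(n+"1.png",f["frame"])
    R=cv2.Rodrigues(np.array(f["rvec"],float))[0]; print(n,-R.T@np.array(f["tvec"]).ravel(),f["vertical_fov"],f["k1"])
print(env.state())
E
```

```text
top [ 381.09114837  -11.33472056 1629.47841998] 47.20330019985273 -0.08966928103047958
scene [1472.93393768 -350.2392241   996.77456513] 51.76975036657249 0.035570206475597124
{'time_s': 0.1, 'qpos': array([ 6.72648211e+01,  1.83473307e+01,  8.96982274e+01,  1.61673936e-03,
        7.20447711e+01, -1.14341216e+00]), 'qvel': array([-0.08695157, -0.01680004, -0.24094231,  0.09657333, -0.06832892,
        0.03265965]), 'effort': array([ 1.78029692e-03, -4.13326406e+01, -2.32513368e+01,  7.30044139e-02,
        4.22083342e-02, -5.17222122e-05]), 'ee_pos': array([211.38940115, 534.25202541, 213.21890587]), 'ee_rot': array([-1.79909719e+02, -3.33942419e-03,  1.58407731e+02]), 'force': array([ 0.83432934, -0.62966955,  0.12521561]), 'torque': array([ 0.00992961, -0.01870465,  0.03807758]), 'gripper_force': 0.0, 'gripper_width': 91.27020364423436}
```

View pics/top1.png

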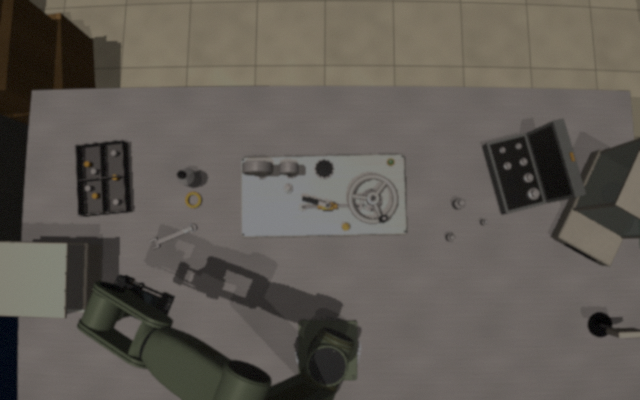

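View pics/scene1.png

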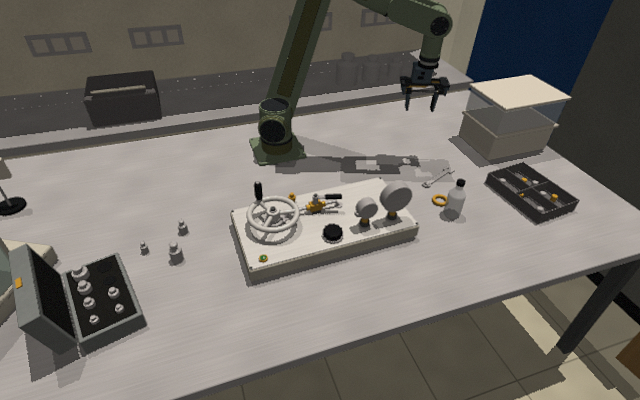

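The top view shows the wheel at about (372,198) with its dark handle near (383,217), and the lever grip at (315,202) pointing left to the gauges. In the scene view the handle is at (258,190) and the lever at (330,197). I'll zoom in on both.

```bash
python3 - <<'E'
from h import *
f=env.grab_frame("top"); g=env.grab_frame("scene")
a=cv2.resize(f["frame"][145:245,235:415],None,fx=4,fy=4,interpolation=cv2.INTER_CUBIC)
a=cv2.convertScaleAbs(a,alpha=1.6)
save("topc.png",a)
b=cv2.resize(g["frame"][170:290,220:420],None,fx=4,fy=4,interpolation=cv2.INTER_CUBIC)
save("scenec.png",b)
E
```

```text
(no output)
```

View pics/topc.png

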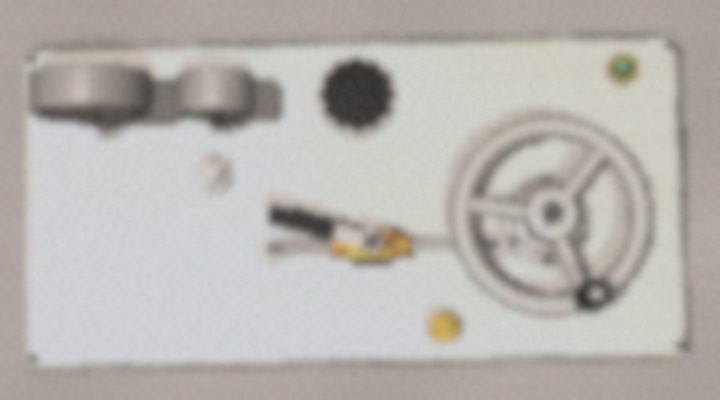

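View pics/scenec.png

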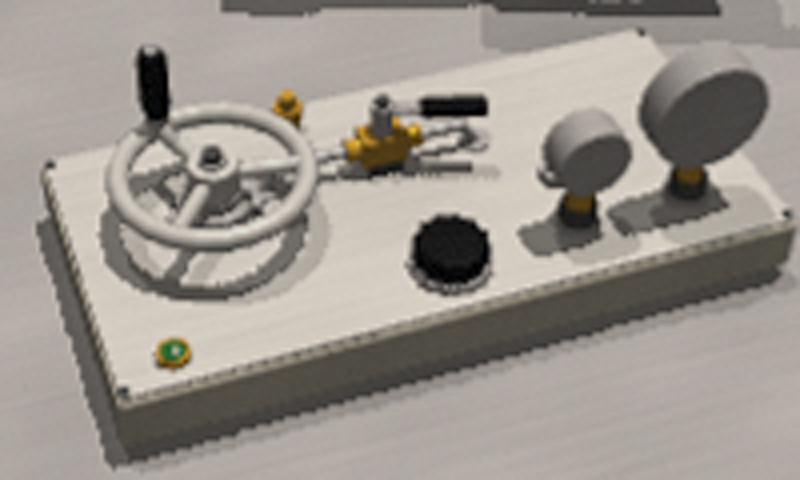

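The crops show the wheel hub at (551,212), the handle's top at (596,294), and the lever grip from (270,213) to (332,226) with its pivot near (375,238). The adapter is at (443,325), and the rim outline is clear at about 102 px radius. Now for world positions.

```bash
python3 - <<'E'
from h import *
f=env.grab_frame("top"); g=env.grab_frame("scene")
T=lambda p:(np.array(p,float)+.5)/4-.5+[235,145]
S=lambda p:(np.array(p,float)+.5)/4-.5+[220,170]
np.set_printoptions(precision=1,suppress=True)
# deck min-area rect
hsv=cv2.cvtColor(f["frame"],cv2.COLOR_RGB2HSV)
c=onplane(f,T([[30,46],[678,44],[686,352],[30,362]]),65); print("deck corners",c)
for i,j in((0,1),(3,2)): d=c[j]-c[i]; print(np.linalg.norm(d),np.degrees(np.arctan2(-d[1],-d[0])))
for i,j in((3,0),(2,1)): d=c[j]-c[i]; print(np.linalg.norm(d),np.degrees(np.arctan2(d[1],d[0])))
# rim outer extremes at z115
r=onplane(f,T([[448,212],[655,212],[551,110],[551,316]]),115); print("rim",r, (r[0]+r[1])/2,(r[2]+r[3])/2)
print("rim scene",onplane(g,S([[106,172],[320,172],[212,102],[212,250]]),115))
print("hubtop T",onplane(f,T([551,212]),135),"S",onplane(g,S([211,156]),135))
print("handle top T",onplane(f,T([596,294]),194),"S",onplane(g,S([150,50]),194),onplane(g,S([156,118]),129))
print("lever grip end/near T",onplane(f,T([[270,213],[332,226],[375,238]]),125))
print("lever S end, inner, ",onplane(g,S([[487,105],[422,105]]),125), "hub top",onplane(g,S([382,100]),135))
print("adapter top",onplane(f,T([443,323]),101),"plug",onplane(f,T([212,172]),89))
print("cap",onplane(f,T([358,94]),93))
print("capS",onplane(g,S([451,246]),93), "adS",onplane(g,S([287,96]),101))
E
```

```text
deck corners [[ 674.1  301.7   65. ]
 [ 677.4 -261.4   65. ]
 [ 411.2 -265.4   65. ]
 [ 399.8  295.6   65. ]]
563.0567326782026 90.33111168887093
561.1644654488334 91.16610948320337
274.4495962555882 1.2621037512536664
266.24735477043157 0.8707153946396992
rim [[ 525.6  -60.5  115. ]
 [ 526.3 -232.6  115. ]
 [ 611.5 -146.4  115. ]
 [ 439.6 -145.8  115. ]] [ 525.9 -146.5  115. ] [ 525.5 -146.1  115. ]
rim scene [[ 492.3 -228.   115. ]
 [ 544.9  -67.5  115. ]
 [ 434.4 -126.9  115. ]
 [ 602.7 -170.6  115. ]]
hubtop T [[ 524.  -144.3  135. ]] S [[ 521.6 -149.3  135. ]]
handle top T [[ 453.9 -174.1  194. ]] S [[ 450.6 -177.   194. ]] [[ 456.5 -178.4  129. ]]
lever grip end/near T [[523.2  86.8 125. ]
 [512.6  35.5 125. ]
 [502.8  -0.  125. ]]
lever S end, inner,  [[519.9  84.8 125. ]
 [503.3  33.7 125. ]] hub top [[498.3   0.4 135. ]]
adapter top [[433.9 -56.9 101. ]] plug [[561.3 138.8  89. ]]
cap [[627.9  15.2  93. ]]
capS [[634.7  10.6  93. ]] adS [[429.8 -60.9 101. ]]
```

Emit:
{"name": "send_rows", "arguments": {"motion": [{"tx":-0.065,"ty":-0.077,"gripper":1},{"tx":-0.065,"ty":-0.077,"gripper":1},{"tx":-0.065,"ty":-0.077,"gripper":1},{"tx":-0.065,"ty":-0.077,"gripper":1},{"tx":-0.065,"ty":-0.077,"gripper":1},{"tx":-0.065,"ty":-0.077,"gripper":1},{"tx":-0.065,"ty":-0.077,"gripper":1},{"tx":-0.065,"ty":-0.077,"gripper":1},{"tx":-0.065,"ty":-0.077,"gripper":1},{"tx":-0.065,"ty":-0.077,"gripper":1},{"tx":-0.065,"ty":-0.077,"gripper":1},{"tx":-0.065,"ty":-0.077,"gripper":1}], "grip_force": 30}}

```text
invalid input at $.motion[0]: expected keys tx, ty, tz, rx, ry, rz, gripper
```

Emit:
{"name": "send_rows", "arguments": {"motion": [{"tx":-0.065,"ty":-0.077,"gripper":1},{"tx":-0.065,"ty":-0.077,"gripper":1},{"rz":0.35,"gripper":1},{"rz":0.35,"gripper":1},{"rz":0.35,"gripper":1},{"rz":0.35,"gripper":1},{"rz":0.35,"gripper":1},{"rz":0.35,"gripper":1},{"rz":0.35,"gripper":1},{"rz":0.35,"gripper":1},{"rz":0.35,"gripper":1},{"rz":0.35,"gripper":1}]}}

```text
invalid input at $.motion[0]: expected keys tx, ty, tz, rx, ry, rz, gripper
```

Emit:
{"name": "send_rows", "arguments": {"motion": [{"rz":0.35,"gripper":1},{"rz":0.35,"gripper":1},{"rz":0.35,"gripper":1},{"rz":0.35,"gripper":1},{"rz":0.35,"gripper":1},{"rz":0.35,"gripper":1},{"rz":0.35,"gripper":1},{"rz":0.35,"gripper":1},{"rz":0.35,"gripper":1},{"rz":0.35,"gripper":1},{"rz":0.35,"gripper":1},{"gripper":1}]}}

```text
invalid input at $.motion[0]: expected keys tx, ty, tz, rx, ry, rz, gripper
```

Emit:
{"name": "send_rows", "arguments": {"motion": [{"tx":-0.065,"ty":-0.077,"tz":0,"rx":0,"ry":0,"rz":0,"gripper":1},{"tx":-0.065,"ty":-0.077,"tz":0,"rx":0,"ry":0,"rz":0,"gripper":1},{"tx":-0.065,"ty":-0.077,"tz":0,"rx":0,"ry":0,"rz":0,"gripper":1},{"tx":-0.065,"ty":-0.077,"tz":0,"rx":0,"ry":0,"rz":0,"gripper":1},{"tx":-0.065,"ty":-0.077,"tz":0,"rx":0,"ry":0,"rz":0,"gripper":1},{"tx":-0.065,"ty":-0.077,"tz":0,"rx":0,"ry":0,"rz":0,"gripper":1},{"tx":-0.065,"ty":-0.077,"tz":0,"rx":0,"ry":0,"rz":0,"gripper":1},{"tx":-0.065,"ty":-0.077,"tz":0,"rx":0,"ry":0,"rz":0,"gripper":1},{"tx":-0.065,"ty":-0.077,"tz":0,"rx":0,"ry":0,"rz":0,"gripper":1},{"tx":-0.065,"ty":-0.077,"tz":0,"rx":0,"ry":0,"rz":0,"gripper":1},{"tx":-0.065,"ty":-0.077,"tz":0,"rx":0,"ry":0,"rz":0,"gripper":1},{"tx":-0.065,"ty":-0.077,"tz":0,"rx":0,"ry":0,"rz":0,"gripper":1}], "grip_force": 30}}

```text
time_s: 1.8
ee_pos: [404.6, -40.1, 214.2]
ee_rot: [180.0, 0.0, 158.4]
force: [0.4, 0.2, -0.2]
gripper_width: 0.4
gripper_force: 0.0
```

Emit:
{"name": "send_rows", "arguments": {"motion": [{"tx":-0.065,"ty":-0.077,"tz":0,"rx":0,"ry":0,"rz":0,"gripper":1},{"tx":-0.065,"ty":-0.077,"tz":0,"rx":0,"ry":0,"rz":0,"gripper":1},{"tx":0,"ty":0,"tz":0,"rx":0,"ry":0,"rz":0.35,"gripper":1},{"tx":0,"ty":0,"tz":0,"rx":0,"ry":0,"rz":0.35,"gripper":1},{"tx":0,"ty":0,"tz":0,"rx":0,"ry":0,"rz":0.35,"gripper":1},{"tx":0,"ty":0,"tz":0,"rx":0,"ry":0,"rz":0.35,"gripper":1},{"tx":0,"ty":0,"tz":0,"rx":0,"ry":0,"rz":0.35,"gripper":1},{"tx":0,"ty":0,"tz":0,"rx":0,"ry":0,"rz":0.35,"gripper":1},{"tx":0,"ty":0,"tz":0,"rx":0,"ry":0,"rz":0.35,"gripper":1},{"tx":0,"ty":0,"tz":0,"rx":0,"ry":0,"rz":0.35,"gripper":1},{"tx":0,"ty":0,"tz":0,"rx":0,"ry":0,"rz":0.35,"gripper":1},{"tx":0,"ty":0,"tz":0,"rx":0,"ry":0,"rz":0.35,"gripper":1}]}}

```text
time_s: 3.3
ee_pos: [436.3, -133.9, 213.9]
ee_rot: [-180.0, -0.0, 53.1]
force: [0.6, -1.0, 0.2]
gripper_width: 0.2
gripper_force: 0.0
```

Emit:
{"name": "send_rows", "arguments": {"motion": [{"tx":0,"ty":0,"tz":0,"rx":0,"ry":0,"rz":0.35,"gripper":1},{"tx":0,"ty":0,"tz":0,"rx":0,"ry":0,"rz":0.35,"gripper":1},{"tx":0,"ty":0,"tz":0,"rx":0,"ry":0,"rz":0.35,"gripper":1},{"tx":0,"ty":0,"tz":0,"rx":0,"ry":0,"rz":0.35,"gripper":1},{"tx":0,"ty":0,"tz":0,"rx":0,"ry":0,"rz":0.35,"gripper":1},{"tx":0,"ty":0,"tz":0,"rx":0,"ry":0,"rz":0.35,"gripper":1},{"tx":0,"ty":0,"tz":0,"rx":0,"ry":0,"rz":0.35,"gripper":1},{"tx":0,"ty":0,"tz":0,"rx":0,"ry":0,"rz":0.35,"gripper":1},{"tx":0,"ty":0,"tz":0,"rx":0,"ry":0,"rz":0.35,"gripper":1},{"tx":0,"ty":0,"tz":0,"rx":0,"ry":0,"rz":0.35,"gripper":1},{"tx":0,"ty":0,"tz":0,"rx":0,"ry":0,"rz":0.35,"gripper":1},{"tx":0,"ty":0,"tz":0,"rx":0,"ry":0,"rz":0,"gripper":1}]}}

```text
time_s: 4.8
ee_pos: [436.3, -133.9, 213.9]
ee_rot: [-180.0, 0.0, -62.0]
force: [-1.2, -1.9, -0.7]
gripper_width: 0.4
gripper_force: 0.0
```

Emit:
{"name": "send_rows", "arguments": {"motion": [{"tx":0,"ty":0.009,"tz":0.046,"rx":0,"ry":0,"rz":0,"gripper":1},{"tx":0,"ty":0,"tz":0.046,"rx":0,"ry":0,"rz":0,"gripper":1},{"tx":0,"ty":0,"tz":0.046,"rx":0,"ry":0,"rz":0,"gripper":1},{"tx":0.01,"ty":0,"tz":0,"rx":0,"ry":0,"rz":0,"gripper":1},{"tx":0.01,"ty":0,"tz":0,"rx":0,"ry":0,"rz":0,"gripper":1},{"tx":0.004,"ty":0,"tz":0,"rx":0,"ry":0,"rz":0,"gripper":1},{"tx":0.003,"ty":0,"tz":0,"rx":0,"ry":0,"rz":0,"gripper":1}]}}

```text
time_s: 5.68
ee_pos: [439.2, -148.3, 145.6]
ee_rot: [-179.9, -0.1, -62.1]
force: [-0.0, -0.1, -0.2]
gripper_width: 0.5
gripper_force: 0.0
```

```bash
python3 - <<'E'
from h import *
s=env.state(); print(s["qpos"],s["force"],s["ee_pos"])
g=env.grab_frame("scene"); b=cv2.resize(g["frame"][100:260,200:400],None,fx=3,fy=3,interpolation=cv2.INTER_CUBIC); save("c2.png",b)
E
```

```text
[-2.00873739e+01  1.16946769e+01  1.09669763e+02  6.88424167e-03
  5.85545571e+01  1.31991491e+02] [-0.04088154 -0.09224967 -0.22469155] [ 439.15372173 -148.31622358  145.59585052]
```

View pics/c2.png

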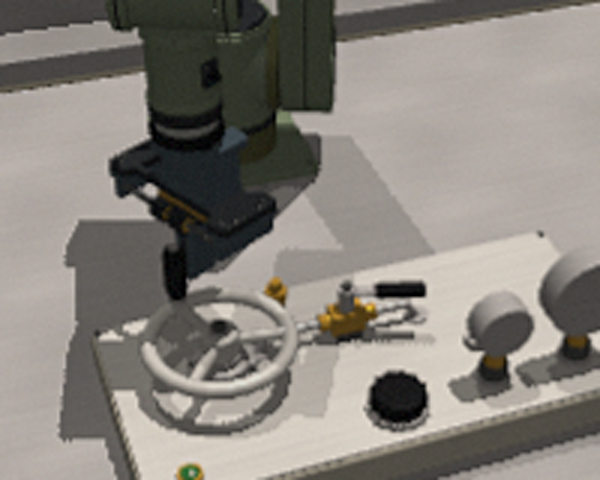

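The handle is still in place at (175,270), with the closed fingers just behind it and not yet touching. I'll creep forward to find contact.

Emit:
{"name": "send_rows", "arguments": {"motion": [{"tx":0.002,"ty":0,"tz":0,"rx":0,"ry":0,"rz":0,"gripper":1},{"tx":0.002,"ty":0,"tz":0,"rx":0,"ry":0,"rz":0,"gripper":1}]}}

```text
time_s: 5.98
ee_pos: [439.3, -149.4, 145.0]
ee_rot: [180.0, 0.1, -62.1]
force: [-0.7, 2.1, 1.7]
gripper_width: 0.7
gripper_force: 1.1
```

Emit:
{"name": "send_rows", "arguments": {"motion": [{"tx":0.002,"ty":0,"tz":0,"rx":0,"ry":0,"rz":0,"gripper":1},{"tx":0.002,"ty":0,"tz":0,"rx":0,"ry":0,"rz":0,"gripper":1}]}}

```text
time_s: 6.22
ee_pos: [439.1, -150.3, 144.9]
ee_rot: [179.9, 0.2, -62.1]
force: [-4.4, 4.2, 5.8]
gripper_width: 0.6
gripper_force: 3.3
```

Emit:
{"name": "send_rows", "arguments": {"motion": [{"tx":0.002,"ty":0,"tz":0,"rx":0,"ry":0,"rz":0,"gripper":1},{"tx":0.002,"ty":0,"tz":0,"rx":0,"ry":0,"rz":0,"gripper":1}]}}

```text
time_s: 6.48
ee_pos: [439.7, -152.0, 144.8]
ee_rot: [179.9, 0.2, -62.1]
force: [-4.7, 5.0, 4.8]
gripper_width: 0.1
gripper_force: 3.3
```

Emit:
{"name": "send_rows", "arguments": {"motion": [{"tx":0.016,"ty":0.0068,"tz":0,"rx":0,"ry":0,"rz":-0.2,"gripper":1},{"tx":0.016,"ty":0.0068,"tz":0,"rx":0,"ry":0,"rz":-0.2,"gripper":1},{"tx":0.016,"ty":0.0068,"tz":0,"rx":0,"ry":0,"rz":-0.2,"gripper":1},{"tx":0.016,"ty":0.0068,"tz":0,"rx":0,"ry":0,"rz":-0.2,"gripper":1},{"tx":0.016,"ty":0.0068,"tz":0,"rx":0,"ry":0,"rz":-0.2,"gripper":1},{"tx":0.016,"ty":0.0068,"tz":0,"rx":0,"ry":0,"rz":-0.2,"gripper":1},{"tx":0.016,"ty":0.0068,"tz":0,"rx":0,"ry":0,"rz":-0.2,"gripper":1},{"tx":0.016,"ty":0.0068,"tz":0,"rx":0,"ry":0,"rz":-0.2,"gripper":1},{"tx":0.016,"ty":0.0068,"tz":0,"rx":0,"ry":0,"rz":-0.2,"gripper":1},{"tx":0.016,"ty":0.0068,"tz":0,"rx":0,"ry":0,"rz":-0.2,"gripper":1}]}}

```text
time_s: 7.72
ee_pos: [482.9, -223.3, 144.7]
ee_rot: [-179.9, 0.3, -1.9]
force: [-7.2, 2.2, 4.3]
gripper_width: 0.5
gripper_force: 3.6
```

```bash
cat >> h.py <<'E'
def where(hub=(522.5,-147)):
    s=env.state(); y=np.radians(s["ee_rot"][2]); d=s["ee_pos"][:2]-hub
    # hub position as seen in tool frame
    X=np.array([np.cos(y),np.sin(y)]);Y=np.array([np.sin(y),-np.cos(y)])
    print("t",s["time_s"],"pos",s["ee_pos"].round(1),"yaw",s["ee_rot"][2].round(1),"p in tool",round(d@X,1),round(d@Y,1),"F",s["force"].round(1),"q6",s["qpos"][5].round(1))
E
python3 -c "
from h import *
where()"
```

```text
t 7.725 pos [ 482.9 -223.3  144.7] yaw -1.9 p in tool -37.1 77.5 F [-7.2  2.2  4.3] q6 65.9
```

Emit:
{"name": "send_rows", "arguments": {"motion": [{"tx":0.016,"ty":0.003,"tz":0,"rx":0,"ry":0,"rz":-0.2,"gripper":1},{"tx":0.016,"ty":0.005,"tz":0,"rx":0,"ry":0,"rz":-0.2,"gripper":1},{"tx":0.016,"ty":0.0068,"tz":0,"rx":0,"ry":0,"rz":-0.2,"gripper":1},{"tx":0.016,"ty":0.0068,"tz":0,"rx":0,"ry":0,"rz":-0.2,"gripper":1},{"tx":0.016,"ty":0.0068,"tz":0,"rx":0,"ry":0,"rz":-0.2,"gripper":1},{"tx":0.016,"ty":0.0068,"tz":0,"rx":0,"ry":0,"rz":-0.2,"gripper":1},{"tx":0.016,"ty":0.0068,"tz":0,"rx":0,"ry":0,"rz":-0.2,"gripper":1},{"tx":0.016,"ty":0.0068,"tz":0,"rx":0,"ry":0,"rz":-0.2,"gripper":1},{"tx":0.016,"ty":0.0068,"tz":0,"rx":0,"ry":0,"rz":-0.2,"gripper":1},{"tx":0.016,"ty":0.0068,"tz":0,"rx":0,"ry":0,"rz":-0.2,"gripper":1},{"tx":0.016,"ty":0.0068,"tz":0,"rx":0,"ry":0,"rz":-0.2,"gripper":1},{"tx":0.016,"ty":0.0068,"tz":0,"rx":0,"ry":0,"rz":-0.2,"gripper":1}]}}

```text
time_s: 9.22
ee_pos: [581.2, -210.2, 144.8]
ee_rot: [-180.0, 0.3, 70.2]
force: [-3.3, -6.4, 1.0]
gripper_width: 0.4
gripper_force: 3.6
```

```bash
python3 -c "
from h import *
where()"
```

```text
t 9.225 pos [ 581.2 -210.2  144.8] yaw 70.2 p in tool -39.5 76.7 F [-3.3 -6.4  1. ] q6 -0.8
```

Emit:
{"name": "send_rows", "arguments": {"motion": [{"tx":0.016,"ty":0.005,"tz":0,"rx":0,"ry":0,"rz":-0.2,"gripper":1},{"tx":0.016,"ty":0.005,"tz":0,"rx":0,"ry":0,"rz":-0.2,"gripper":1},{"tx":0.016,"ty":0.0068,"tz":0,"rx":0,"ry":0,"rz":-0.2,"gripper":1},{"tx":0.016,"ty":0.0068,"tz":0,"rx":0,"ry":0,"rz":-0.2,"gripper":1},{"tx":0.016,"ty":0.0068,"tz":0,"rx":0,"ry":0,"rz":-0.2,"gripper":1},{"tx":0.016,"ty":0.0068,"tz":0,"rx":0,"ry":0,"rz":-0.2,"gripper":1},{"tx":0.016,"ty":0.0068,"tz":0,"rx":0,"ry":0,"rz":-0.2,"gripper":1},{"tx":0.016,"ty":0.0068,"tz":0,"rx":0,"ry":0,"rz":-0.2,"gripper":1},{"tx":0.016,"ty":0.0068,"tz":0,"rx":0,"ry":0,"rz":-0.2,"gripper":1},{"tx":0.016,"ty":0.0068,"tz":0,"rx":0,"ry":0,"rz":-0.2,"gripper":1},{"tx":0.016,"ty":0.0068,"tz":0,"rx":0,"ry":0,"rz":-0.2,"gripper":1},{"tx":0.016,"ty":0.0068,"tz":0,"rx":0,"ry":0,"rz":-0.2,"gripper":1}]}}

```text
time_s: 10.72
ee_pos: [600.0, -113.4, 145.0]
ee_rot: [-180.0, 0.4, 142.2]
force: [4.7, -5.7, -3.1]
gripper_width: 0.4
gripper_force: 3.6
```

```bash
python3 -c "
from h import *
where()"
```

```text
t 10.725 pos [ 600.  -113.4  145. ] yaw 142.2 p in tool -40.6 74.1 F [ 4.7 -5.7 -3.1] q6 -63.7
```

Emit:
{"name": "send_rows", "arguments": {"motion": [{"tx":0.016,"ty":0.0068,"tz":0,"rx":0,"ry":0,"rz":-0.2,"gripper":1},{"tx":0.016,"ty":0.0068,"tz":0,"rx":0,"ry":0,"rz":-0.2,"gripper":1},{"tx":0.016,"ty":0.0068,"tz":0,"rx":0,"ry":0,"rz":-0.2,"gripper":1},{"tx":0.016,"ty":0.0068,"tz":0,"rx":0,"ry":0,"rz":-0.2,"gripper":1},{"tx":0.016,"ty":0.0068,"tz":0,"rx":0,"ry":0,"rz":-0.2,"gripper":1},{"tx":0.016,"ty":0.0068,"tz":0,"rx":0,"ry":0,"rz":-0.2,"gripper":1},{"tx":0,"ty":0,"tz":0,"rx":0,"ry":0,"rz":0,"gripper":1}]}}

```text
time_s: 11.6
ee_pos: [564.0, -74.5, 145.1]
ee_rot: [-179.9, 0.3, 177.9]
force: [4.7, -1.1, -2.8]
gripper_width: 0.3
gripper_force: 2.6
```

```bash
python3 -c "
from h import *
where()"
```

```text
t 11.6 pos [564.  -74.5 145.1] yaw 177.9 p in tool -38.9 74.0 F [ 4.7 -1.1 -2.8] q6 -96.6
```

Emit:
{"name": "send_rows", "arguments": {"motion": [{"tx":-0.02,"ty":0,"tz":0,"rx":0,"ry":0,"rz":0,"gripper":1},{"tx":-0.02,"ty":0,"tz":0,"rx":0,"ry":0,"rz":0,"gripper":1},{"tx":0,"ty":0,"tz":-0.08,"rx":0,"ry":0,"rz":0,"gripper":1},{"tx":0,"ty":0,"tz":-0.08,"rx":0,"ry":0,"rz":0.35,"gripper":1},{"tx":0,"ty":0,"tz":0,"rx":0,"ry":0,"rz":0.35,"gripper":1},{"tx":0,"ty":0,"tz":0,"rx":0,"ry":0,"rz":0.35,"gripper":1},{"tx":0,"ty":0,"tz":0,"rx":0,"ry":0,"rz":0.35,"gripper":1},{"tx":0,"ty":0,"tz":0,"rx":0,"ry":0,"rz":0.35,"gripper":1},{"tx":0,"ty":0,"tz":0,"rx":0,"ry":0,"rz":0.35,"gripper":1},{"tx":0,"ty":0,"tz":0,"rx":0,"ry":0,"rz":0.35,"gripper":1},{"tx":0,"ty":0,"tz":0,"rx":0,"ry":0,"rz":0.35,"gripper":1},{"tx":0,"ty":0,"tz":0,"rx":0,"ry":0,"rz":0.35,"gripper":1}]}}

```text
time_s: 13.1
ee_pos: [582.2, -74.7, 224.7]
ee_rot: [-179.9, -0.0, 83.0]
force: [-0.0, -0.1, -0.2]
gripper_width: 0.6
gripper_force: 0.0
```

Emit:
{"name": "send_rows", "arguments": {"motion": [{"tx":0,"ty":0,"tz":0,"rx":0,"ry":0,"rz":0.35,"gripper":1},{"tx":0,"ty":0,"tz":0,"rx":0,"ry":0,"rz":0.35,"gripper":1},{"tx":0,"ty":0,"tz":0,"rx":0,"ry":0,"rz":0.35,"gripper":1},{"tx":0,"ty":0,"tz":0,"rx":0,"ry":0,"rz":0.35,"gripper":1},{"tx":0,"ty":0,"tz":0,"rx":0,"ry":0,"rz":0.35,"gripper":1},{"tx":0,"ty":0,"tz":0,"rx":0,"ry":0,"rz":0.35,"gripper":1},{"tx":0,"ty":0,"tz":0,"rx":0,"ry":0,"rz":0.35,"gripper":1},{"tx":0,"ty":0,"tz":0,"rx":0,"ry":0,"rz":0.35,"gripper":1},{"tx":0,"ty":0,"tz":0,"rx":0,"ry":0,"rz":0,"gripper":1}]}}

```text
time_s: 14.22
ee_pos: [582.2, -74.7, 224.8]
ee_rot: [-180.0, 0.0, -0.5]
force: [-0.3, 0.9, -0.7]
gripper_width: 0.3
gripper_force: 0.0
```

```bash
python3 - <<'E'
from h import *
where()
g=env.grab_frame("scene"); b=cv2.resize(g["frame"][100:290,200:400],None,fx=3,fy=3,interpolation=cv2.INTER_CUBIC); save("c3.png",b)
E
```

```text
t 14.225 pos [582.2 -74.7 224.8] yaw -0.5 p in tool 59.1 -72.8 F [-0.3  0.9 -0.7] q6 82.0
```

View pics/c3.png

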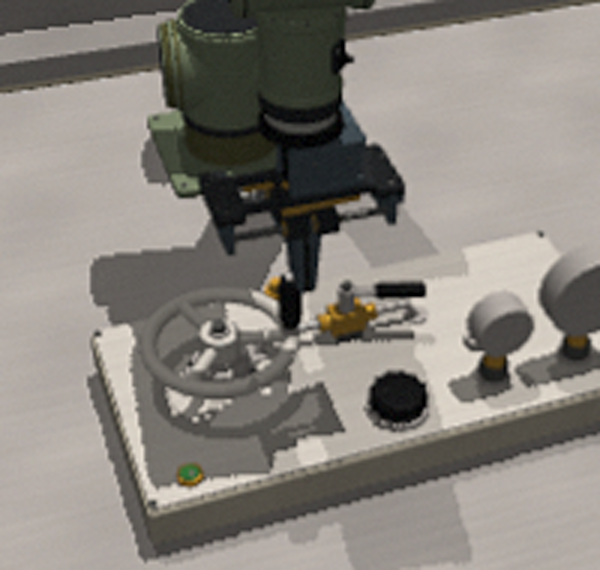

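The handle is now at about (290,300), on the near-left part of the wheel at θ≈80°. The fingers are raised behind it, so I'll re-engage with the other side.

Emit:
{"name": "send_rows", "arguments": {"motion": [{"tx":-0.0076,"ty":0.012,"tz":0,"rx":0,"ry":0,"rz":0,"gripper":1},{"tx":0,"ty":0,"tz":0,"rx":0,"ry":0,"rz":0.32,"gripper":1},{"tx":0,"ty":0,"tz":0.08,"rx":0,"ry":0,"rz":0,"gripper":1},{"tx":0,"ty":0,"tz":0.08,"rx":0,"ry":0,"rz":0,"gripper":1},{"tx":-0.01,"ty":0,"tz":0,"rx":0,"ry":0,"rz":0,"gripper":1},{"tx":-0.01,"ty":0,"tz":0,"rx":0,"ry":0,"rz":0,"gripper":1},{"tx":-0.006,"ty":0,"tz":0,"rx":0,"ry":0,"rz":0,"gripper":1},{"tx":-0.004,"ty":0,"tz":0,"rx":0,"ry":0,"rz":0,"gripper":1}]}}

```text
time_s: 15.28
ee_pos: [564.0, -78.1, 146.5]
ee_rot: [-180.0, -0.2, -10.2]
force: [2.1, -1.0, 1.4]
gripper_width: 0.6
gripper_force: 1.4
```

```bash
python3 -c "
from h import *
where()"
```

```text
t 15.275 pos [564.  -78.1 146.5] yaw -10.2 p in tool 28.6 -75.1 F [ 2.1 -1.   1.4] q6 91.1
```

Emit:
{"name": "send_rows", "arguments": {"motion": [{"tx":-0.016,"ty":-0.0051,"tz":0,"rx":0,"ry":0,"rz":-0.2,"gripper":1},{"tx":-0.016,"ty":-0.0051,"tz":0,"rx":0,"ry":0,"rz":-0.2,"gripper":1},{"tx":-0.016,"ty":-0.0051,"tz":0,"rx":0,"ry":0,"rz":-0.2,"gripper":1},{"tx":-0.016,"ty":-0.0051,"tz":0,"rx":0,"ry":0,"rz":-0.2,"gripper":1},{"tx":-0.016,"ty":-0.0051,"tz":0,"rx":0,"ry":0,"rz":-0.2,"gripper":1},{"tx":-0.016,"ty":-0.0051,"tz":0,"rx":0,"ry":0,"rz":-0.2,"gripper":1},{"tx":-0.016,"ty":-0.0051,"tz":0,"rx":0,"ry":0,"rz":-0.2,"gripper":1},{"tx":-0.016,"ty":-0.0051,"tz":0,"rx":0,"ry":0,"rz":-0.2,"gripper":1},{"tx":-0.016,"ty":-0.0051,"tz":0,"rx":0,"ry":0,"rz":-0.2,"gripper":1},{"tx":-0.016,"ty":-0.0051,"tz":0,"rx":0,"ry":0,"rz":-0.2,"gripper":1}]}}

```text
time_s: 16.52
ee_pos: [485.5, -75.1, 146.5]
ee_rot: [179.8, -0.4, 49.9]
force: [2.9, 6.5, 3.4]
gripper_width: 0.4
gripper_force: 3.8
```

```bash
python3 -c "
from h import *
where()"
```

```text
t 16.525 pos [485.5 -75.1 146.5] yaw 49.9 p in tool 31.2 -74.6 F [2.9 6.5 3.4] q6 29.6
```

Emit:
{"name": "send_rows", "arguments": {"motion": [{"tx":-0.016,"ty":-0.0051,"tz":0,"rx":0,"ry":0,"rz":-0.2,"gripper":1},{"tx":-0.016,"ty":-0.0051,"tz":0,"rx":0,"ry":0,"rz":-0.2,"gripper":1},{"tx":-0.016,"ty":-0.0051,"tz":0,"rx":0,"ry":0,"rz":-0.2,"gripper":1},{"tx":-0.016,"ty":-0.0051,"tz":0,"rx":0,"ry":0,"rz":-0.2,"gripper":1},{"tx":-0.016,"ty":-0.0051,"tz":0,"rx":0,"ry":0,"rz":-0.2,"gripper":1},{"tx":-0.016,"ty":-0.0051,"tz":0,"rx":0,"ry":0,"rz":-0.2,"gripper":1},{"tx":-0.016,"ty":-0.0051,"tz":0,"rx":0,"ry":0,"rz":-0.2,"gripper":1},{"tx":-0.016,"ty":-0.0051,"tz":0,"rx":0,"ry":0,"rz":-0.2,"gripper":1},{"tx":-0.016,"ty":-0.0051,"tz":0,"rx":0,"ry":0,"rz":-0.2,"gripper":1},{"tx":0,"ty":0,"tz":0,"rx":0,"ry":0,"rz":0,"gripper":1}]}}

```text
time_s: 17.77
ee_pos: [442.2, -136.5, 145.8]
ee_rot: [180.0, -0.1, 103.7]
force: [-1.5, 5.2, 4.5]
gripper_width: 0.6
gripper_force: 2.5
```

```bash
python3 -c "
from h import *
where()"
```

```text
t 17.775 pos [ 442.2 -136.5  145.8] yaw 103.7 p in tool 29.2 -75.6 F [-1.5  5.2  4.5] q6 -32.4
```

Emit:
{"name": "send_rows", "arguments": {"motion": [{"tx":-0.0106,"ty":-0.0034,"tz":0,"rx":0,"ry":0,"rz":-0.1333,"gripper":1},{"tx":-0.008,"ty":-0.0028,"tz":0,"rx":0,"ry":0,"rz":-0.1,"gripper":1},{"tx":0,"ty":0,"tz":0,"rx":0,"ry":0,"rz":0,"gripper":1},{"tx":0,"ty":0,"tz":0,"rx":0,"ry":0,"rz":0,"gripper":1}]}}

```text
time_s: 18.27
ee_pos: [441.4, -146.2, 145.3]
ee_rot: [-180.0, -0.1, 110.7]
force: [-1.8, 4.0, 3.9]
gripper_width: 0.5
gripper_force: 2.7
```

```bash
python3 -c "
from h import *
where()"
```

```text
t 18.275 pos [ 441.4 -146.2  145.3] yaw 110.7 p in tool 29.5 -75.6 F [-1.8  4.   3.9] q6 -40.6
```

Emit:
{"name": "send_rows", "arguments": {"motion": [{"tx":0.02,"ty":0,"tz":0,"rx":0,"ry":0,"rz":0,"gripper":1},{"tx":0.02,"ty":0,"tz":0,"rx":0,"ry":0,"rz":0,"gripper":1},{"tx":0.06,"ty":0,"tz":-0.08,"rx":0,"ry":0,"rz":0,"gripper":1},{"tx":0.08,"ty":0,"tz":-0.08,"rx":0,"ry":0,"rz":0,"gripper":1},{"tx":0.1,"ty":0,"tz":0,"rx":0,"ry":0,"rz":0,"gripper":1},{"tx":0.1,"ty":0,"tz":0,"rx":0,"ry":0,"rz":0,"gripper":1},{"tx":0,"ty":0,"tz":0,"rx":0,"ry":0,"rz":0,"gripper":1}]}}

```text
time_s: 19.15
ee_pos: [373.2, 32.9, 225.1]
ee_rot: [179.9, 0.0, 111.1]
force: [-0.6, -0.9, -0.0]
gripper_width: 0.5
gripper_force: 0.0
```

```bash
python3 - <<'E'
from h import *
where()
ims={}
for n in("top","scene"):
    f=env.grab_frame(n); ims[n]=f; save(n+"2.png",f["frame"])
old=[cv2.cvtColor(cv2.imread(f"pics/{n}1.png"),cv2.COLOR_BGR2RGB) for n in("top","scene")]
B=[(slice(205,232),slice(368,398)),(slice(172,206),slice(245,270))]
rows=[]
for o,n,(r,c),z in zip(old,("top","scene"),B,(194,161)):
    hs=[]
    for im in(o,ims[n]["frame"]):
        g=im[r,c].astype(float).mean(2); w=np.clip(70-g,0,None); 
        y,x=np.indices(g.shape); u=(w*x).sum()/w.sum()+c.start; v=(w*y).sum()/w.sum()+r.start
        print(n,u.round(2),v.round(2),w.sum()); P=onplane(ims[n],[u,v],z)[0]
        print(P.round(1),np.degrees(np.arctan2(P[1]+147,P[0]-522.5)).round(2)); hs.append(im[r,c])
    rows.append(cv2.resize(np.hstack(hs),(600,300),interpolation=cv2.INTER_CUBIC))
save("cmp.png",cv2.convertScaleAbs(np.vstack(rows),alpha=1.3))
E
```

```text
t 19.15 pos [373.2  32.9 225.1] yaw 111.1 p in tool 221.6 -74.5 F [-0.6 -0.9 -0. ] q6 -17.9
top 381.9 218.26 663.0
[ 453.4 -168.7  194. ] -162.56
top 381.44 218.38 757.3333333333333
[ 453.1 -167.3  194. ] -163.74
scene 258.14 191.3 6292.0
[ 455.9 -177.4  161. ] -155.42
scene 258.66 190.97 6704.333333333334
[ 454.8 -175.5  161. ] -157.16
```

View pics/cmp.png

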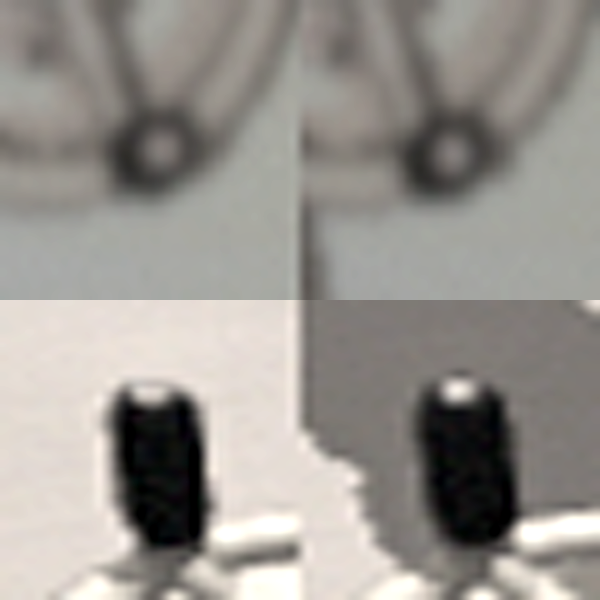

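Before-and-after crops show the handle about 1.5° short (0.5 px in both views), and the contact kinematics give the same figure. I'll re-engage and finish it.

Emit:
{"name": "send_rows", "arguments": {"motion": [{"tx":-0.1,"ty":0,"tz":0,"rx":0,"ry":0,"rz":0,"gripper":1},{"tx":-0.1,"ty":0,"tz":0,"rx":0,"ry":0,"rz":0,"gripper":1},{"tx":-0.08,"ty":0,"tz":0.08,"rx":0,"ry":0,"rz":0,"gripper":1},{"tx":-0.06,"ty":0,"tz":0.08,"rx":0,"ry":0,"rz":0,"gripper":1},{"tx":-0.01,"ty":0,"tz":0,"rx":0,"ry":0,"rz":0,"gripper":1},{"tx":-0.01,"ty":0,"tz":0,"rx":0,"ry":0,"rz":0,"gripper":1},{"tx":-0.01,"ty":0,"tz":0,"rx":0,"ry":0,"rz":0,"gripper":1},{"tx":-0.01,"ty":0,"tz":0,"rx":0,"ry":0,"rz":0,"gripper":1},{"tx":-0.002,"ty":-0.0007,"tz":0,"rx":0,"ry":0,"rz":-0.025,"gripper":1},{"tx":-0.002,"ty":-0.0007,"tz":0,"rx":0,"ry":0,"rz":-0.025,"gripper":1},{"tx":0,"ty":0,"tz":0,"rx":0,"ry":0,"rz":0,"gripper":1}]}}

```text
time_s: 20.62
ee_pos: [441.0, -147.8, 145.4]
ee_rot: [-180.0, -0.2, 112.3]
force: [-3.1, 4.2, 4.8]
gripper_width: 0.5
gripper_force: 2.9
```

```bash
python3 -c "
from h import *
where()"
```

```text
t 20.625 pos [ 441.  -147.8  145.4] yaw 112.3 p in tool 30.3 -75.7 F [-3.1  4.2  4.8] q6 -42.4
```

Emit:
{"name": "send_rows", "arguments": {"motion": [{"tx":0.02,"ty":0,"tz":0,"rx":0,"ry":0,"rz":0,"gripper":1},{"tx":0.02,"ty":0,"tz":0,"rx":0,"ry":0,"rz":0,"gripper":1},{"tx":0,"ty":0,"tz":-0.08,"rx":0,"ry":0,"rz":0,"gripper":1},{"tx":0,"ty":0,"tz":-0.08,"rx":0,"ry":0,"rz":0,"gripper":1},{"tx":0.068,"ty":0.048,"tz":0,"rx":0,"ry":0,"rz":0,"gripper":1},{"tx":0.068,"ty":0.048,"tz":0,"rx":0,"ry":0,"rz":0,"gripper":1},{"tx":0.068,"ty":0.048,"tz":0,"rx":0,"ry":0,"rz":0,"gripper":1},{"tx":0.068,"ty":0.048,"tz":0,"rx":0,"ry":0,"rz":0,"gripper":1},{"tx":0.068,"ty":0.048,"tz":0,"rx":0,"ry":0,"rz":0,"gripper":1}]}}

```text
time_s: 21.75
ee_pos: [480.9, 73.9, 225.1]
ee_rot: [180.0, 0.0, 112.4]
force: [0.4, -0.2, -0.9]
gripper_width: 0.4
gripper_force: 0.0
```

Emit:
{"name": "send_rows", "arguments": {"motion": [{"tx":0,"ty":0,"tz":0,"rx":0,"ry":0,"rz":-0.3,"gripper":1},{"tx":0,"ty":0,"tz":0,"rx":0,"ry":0,"rz":-0.3,"gripper":1},{"tx":0,"ty":0,"tz":0,"rx":0,"ry":0,"rz":-0.3,"gripper":1},{"tx":0,"ty":0,"tz":0,"rx":0,"ry":0,"rz":-0.3,"gripper":1},{"tx":0,"ty":0,"tz":0,"rx":0,"ry":0,"rz":-0.3,"gripper":1},{"tx":0,"ty":0,"tz":0,"rx":0,"ry":0,"rz":-0.3,"gripper":1},{"tx":0,"ty":0,"tz":0,"rx":0,"ry":0,"rz":0,"gripper":1}]}}

```text
time_s: 22.62
ee_pos: [480.7, 72.5, 225.0]
ee_rot: [180.0, 0.0, 166.2]
force: [0.2, 0.1, -0.7]
gripper_width: 0.5
gripper_force: 0.0
```

```bash
python3 - <<'E'
from h import *
where((500.5,1.5))
s=env.state(); w=env.grab_frame("wrist"); f=env.grab_frame("top"); g=env.grab_frame("scene")
o=[cv2.cvtColor(cv2.imread(f"pics/{n}1.png"),cv2.COLOR_BGR2RGB) for n in("top","scene")]
B=[(slice(205,232),slice(368,398)),(slice(172,206),slice(245,270))]
for (r,c),a,fr,z in zip(B,o,(f,g),(194,161)):
    for im in(a,fr["frame"]):
        q=im[r,c].astype(float).mean(2); k=np.clip(70-q,0,None); y,x=np.indices(q.shape)
        uv=[(k*x).sum()/k.sum()+c.start,(k*y).sum()/k.sum()+r.start]; print(uv)
# wrist cam to world extrinsics
from scipy.spatial.transform import Rotation as Ro
T=np.eye(4); T[:3,:3]=Ro.from_euler("xyz",s["ee_rot"],degrees=True).as_matrix(); T[:3,3]=s["ee_pos"]
C=np.linalg.inv(T@np.array(w["T_tool_cam"])); w["rvec"]=cv2.Rodrigues(C[:3,:3])[0]; w["tvec"]=C[:3,3]
import pickle; pickle.dump(w,open("w.pkl","wb"))
print(proj(w,[[500.5,1.5,125],[521,86,125]])); save("w1.png",w["frame"])
E
```

```text
t 22.625 pos [480.7  72.5 225. ] yaw 166.2 p in tool 36.1 64.3 F [ 0.2  0.1 -0.7] q6 -69.0
[np.float64(381.8964303670186), np.float64(218.26244343891403)]
[np.float64(381.679302832244), np.float64(218.38082788671022)]
[np.float64(258.1389595253232), np.float64(191.30350709896163)]
[np.float64(258.31435828477515), np.float64(191.029533343294)]
[[240.48933041 241.26212713]
 [347.07380051 240.98097094]]
```

View pics/w1.png

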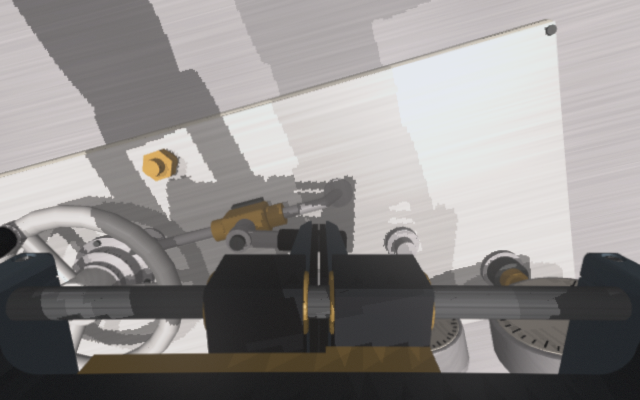

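The wrist view confirms the lever: pivot at (238,240), grip running right behind the fingers, matching the projected points. The handle is now back within about 0.5° of its start. Next I descend and push the lever clockwise.

Emit:
{"name": "send_rows", "arguments": {"motion": [{"tx":0,"ty":0,"tz":0.072,"rx":0,"ry":0,"rz":0,"gripper":1},{"tx":0,"ty":0,"tz":0.072,"rx":0,"ry":0,"rz":0,"gripper":1},{"tx":0,"ty":0,"tz":0.072,"rx":0,"ry":0,"rz":0,"gripper":1},{"tx":-0.008,"ty":0,"tz":0,"rx":0,"ry":0,"rz":0,"gripper":1},{"tx":-0.008,"ty":0,"tz":0,"rx":0,"ry":0,"rz":0,"gripper":1},{"tx":-0.006,"ty":0,"tz":0,"rx":0,"ry":0,"rz":0,"gripper":1},{"tx":0,"ty":0,"tz":0,"rx":0,"ry":0,"rz":0,"gripper":1}]}}

```text
time_s: 23.65
ee_pos: [492.3, 69.8, 118.0]
ee_rot: [179.9, 0.1, 166.3]
force: [-1.4, 0.5, 0.6]
gripper_width: -0.1
gripper_force: 0.7
```

Emit:
{"name": "send_rows", "arguments": {"motion": [{"tx":-0.0138,"ty":0.0043,"tz":0,"rx":0,"ry":0,"rz":0.2,"gripper":1},{"tx":-0.0138,"ty":0.0043,"tz":0,"rx":0,"ry":0,"rz":0.2,"gripper":1},{"tx":-0.0138,"ty":0.0043,"tz":0,"rx":0,"ry":0,"rz":0.2,"gripper":1}]}}

```text
time_s: 24.02
ee_pos: [512.8, 68.6, 117.6]
ee_rot: [-180.0, -0.0, 148.1]
force: [-4.2, 0.8, 1.7]
gripper_width: 0.4
gripper_force: 1.5
```

```bash
python3 -c "
from h import *
where((500.5,1.5))"
```

```text
t 24.025 pos [512.8  68.6 117.6] yaw 148.1 p in tool 25.0 63.4 F [-4.2  0.8  1.7] q6 -51.8
```

Emit:
{"name": "send_rows", "arguments": {"motion": [{"tx":-0.0138,"ty":0.0043,"tz":0,"rx":0,"ry":0,"rz":0.2,"gripper":1},{"tx":-0.0138,"ty":0.0043,"tz":0,"rx":0,"ry":0,"rz":0.2,"gripper":1},{"tx":-0.0138,"ty":0.0043,"tz":0,"rx":0,"ry":0,"rz":0.2,"gripper":1},{"tx":-0.0138,"ty":0.0043,"tz":0,"rx":0,"ry":0,"rz":0.2,"gripper":1},{"tx":-0.0138,"ty":0.0043,"tz":0,"rx":0,"ry":0,"rz":0.2,"gripper":1},{"tx":-0.0138,"ty":0.0043,"tz":0,"rx":0,"ry":0,"rz":0.2,"gripper":1},{"tx":-0.0138,"ty":0.0043,"tz":0,"rx":0,"ry":0,"rz":0.2,"gripper":1},{"tx":-0.0138,"ty":0.0043,"tz":0,"rx":0,"ry":0,"rz":0.2,"gripper":1},{"tx":0,"ty":0,"tz":0,"rx":0,"ry":0,"rz":0,"gripper":1}]}}

```text
time_s: 25.15
ee_pos: [559.5, 35.9, 117.4]
ee_rot: [179.9, 0.0, 100.4]
force: [-1.0, 0.3, 0.0]
gripper_width: 0.4
gripper_force: 0.3
```

```bash
python3 -c "
from h import *
where((500.5,1.5))"
```

```text
t 25.15 pos [559.5  35.9 117.4] yaw 100.4 p in tool 23.3 64.2 F [-1.   0.3  0. ] q6 -7.8
```

Emit:
{"name": "send_rows", "arguments": {"motion": [{"tx":-0.0092,"ty":0.003,"tz":0,"rx":0,"ry":0,"rz":0.1333,"gripper":1},{"tx":-0.0046,"ty":0.0016,"tz":0,"rx":0,"ry":0,"rz":0.0667,"gripper":1},{"tx":0,"ty":0,"tz":0,"rx":0,"ry":0,"rz":0,"gripper":1}]}}

```text
time_s: 25.52
ee_pos: [562.6, 29.8, 117.3]
ee_rot: [179.9, -0.0, 94.4]
force: [-1.2, 2.5, 2.2]
gripper_width: 0.4
gripper_force: 1.0
```

```bash
python3 -c "
from h import *
where((500.5,1.5))"
```

```text
t 25.525 pos [562.6  29.8 117.3] yaw 94.4 p in tool 23.5 64.1 F [-1.2  2.5  2.2] q6 -2.5
```

Emit:
{"name": "send_rows", "arguments": {"motion": [{"tx":-0.0046,"ty":0.0016,"tz":0,"rx":0,"ry":0,"rz":0.0667,"gripper":1},{"tx":-0.003,"ty":0.0007,"tz":0,"rx":0,"ry":0,"rz":0.05,"gripper":1},{"tx":0,"ty":0,"tz":0,"rx":0,"ry":0,"rz":0,"gripper":1}]}}

```text
time_s: 25.9
ee_pos: [563.8, 28.8, 117.4]
ee_rot: [180.0, -0.3, 90.7]
force: [-1.9, 11.0, 2.7]
gripper_width: 0.3
gripper_force: 5.3
```

Emit:
{"name": "send_rows", "arguments": {"motion": [{"tx":-0.002,"ty":0,"tz":0,"rx":0,"ry":0,"rz":0,"gripper":1},{"tx":0,"ty":0,"tz":0,"rx":0,"ry":0,"rz":0,"gripper":1}]}}

```text
time_s: 26.15
ee_pos: [563.8, 28.8, 117.4]
ee_rot: [180.0, -0.4, 90.7]
force: [-1.1, 13.4, 2.4]
gripper_width: 0.4
gripper_force: 6.6
```

Emit:
{"name": "send_rows", "arguments": {"motion": [{"tx":-0.002,"ty":0,"tz":0,"rx":0,"ry":0,"rz":0,"gripper":1},{"tx":0,"ty":0,"tz":0,"rx":0,"ry":0,"rz":0,"gripper":1}]}}

```text
time_s: 26.4
ee_pos: [563.9, 28.7, 117.4]
ee_rot: [180.0, -0.5, 90.7]
force: [-1.7, 15.0, 3.0]
gripper_width: 0.3
gripper_force: 8.0
```

Emit:
{"name": "send_rows", "arguments": {"motion": [{"tx":0.02,"ty":0,"tz":0,"rx":0,"ry":0,"rz":0,"gripper":1},{"tx":0.02,"ty":0,"tz":0,"rx":0,"ry":0,"rz":0,"gripper":1},{"tx":0,"ty":0,"tz":-0.1,"rx":0,"ry":0,"rz":0,"gripper":1},{"tx":0,"ty":0,"tz":-0.1,"rx":0,"ry":0,"rz":0,"gripper":1},{"tx":0.06,"ty":-0.09,"tz":0,"rx":0,"ry":0,"rz":0,"gripper":1},{"tx":0.06,"ty":-0.09,"tz":0,"rx":0,"ry":0,"rz":0,"gripper":1},{"tx":0.06,"ty":-0.09,"tz":0,"rx":0,"ry":0,"rz":0,"gripper":1},{"tx":0.06,"ty":-0.09,"tz":0,"rx":0,"ry":0,"rz":0,"gripper":1},{"tx":0,"ty":0,"tz":0,"rx":0,"ry":0,"rz":0,"gripper":1}]}}

```text
time_s: 27.52
ee_pos: [379.5, 162.2, 217.2]
ee_rot: [180.0, 0.0, 91.0]
force: [1.0, -0.4, -0.1]
gripper_width: 0.4
gripper_force: 0.0
```

```bash
python3 - <<'E'
from h import *
f=env.grab_frame("top"); g=env.grab_frame("scene")
a=cv2.resize(f["frame"][145:245,235:415],(720,400),interpolation=cv2.INTER_CUBIC)
b=cv2.resize(g["frame"][170:250,220:360],(350,200),interpolation=cv2.INTER_CUBIC)
c=np.zeros((600,720,3),np.uint8); c[:400]=cv2.convertScaleAbs(a,alpha=1.5); c[400:,:350]=b; save("fin.png",c)
o=[cv2.cvtColor(cv2.imread(f"pics/{n}1.png"),cv2.COLOR_BGR2RGB) for n in("top","scene")]
B=[(slice(205,232),slice(368,398)),(slice(172,206),slice(245,270))]
for (r,c),a,fr,z in zip(B,o,(f,g),(194,161)):
    for im in(a,fr["frame"]):
        q=im[r,c].astype(float).mean(2); k=np.clip(70-q,0,None); y,x=np.indices(q.shape)
        print(((k*x).sum()/k.sum()+c.start).round(2),((k*y).sum()/k.sum()+r.start).round(2))
where()
E
```

```text
381.9 218.26
381.72 218.34
258.14 191.3
258.42 190.99
t 27.625 pos [382.4 161.4 217.4] yaw 90.9 p in tool 310.6 -135.3 F [-0.5  0.1 -0.2] q6 20.5
```

View pics/fin.png

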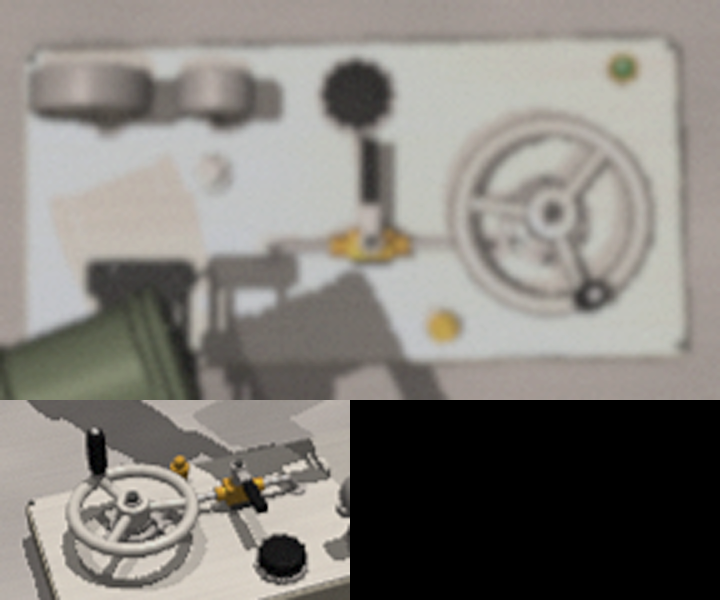

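The lever stands square to its pipe: grip at (370,165), pivot at (371,240). The handle is back at (595,294), as at the start, and the adapter at (443,325) and plug at (212,172) have not moved. I'm handing it in.

```bash
python3 -c "
from workcell import env
print(env.job_done())"
```

```text
the job is handed in; nothing more can be done
None
```

The job is handed in: the wheel went one full turn anticlockwise with its handle back within about 0.5° of its start, and then the lever was pushed shut to its stop, square to the pipe; no pass or fail result came back.

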